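Free and hold open the servo drive's cover

ROBOT

A 7-joint arm with a two-finger parallel gripper is mounted at the origin on the work surface. World frame = base frame: x ahead of the robot, y to its left, z up, the work surface at z = 0. Lengths are in m, angles in rad, forces in N, time in s.
With the tool pointing down it reaches from about 0.4 to 0.85 m from the base axis. Payload 4.4 kg.
Tool frame: the origin (TCP) lies midway between the tips of the shut fingers; the grasp point (between the pads) lies behind it (robot.grip_depth is the z of the grasp point in the tool frame, in m); z points along the fingers, y is the direction in which the jaws open and shut (so a half turn about z gives the same grasp; the last joint's range is limited). The gripper opens to 94 mm and grips with 3 to 60 N. Pads are 16 mm wide; open, the fingers measure 119 mm over their backs; the gripper's body (75 mm by 177 mm) begins 78 mm behind the grasp point.
Start: joints at [-1.204, 0.628, 0.038, 1.517, -0.027, 0.996, -0.02], TCP at [0.273, 0.59, 0.205] pointing down, gripper open.
Joint ranges: [-3.06, 3.06], [-0.37, 2.12], [-1.25, 1.32], [0.18, 2.47], [-1.1, 4.24], [0.23, 1.98], [-2.94, 2.94]. Speed limits (rad/s): [2.57, 2.57, 3.14, 3.14, 3.14, 3.14, 3.14].

INTERFACE

Orientations are given as a unit quaternion [w, x, y, z].
In Python, from station import robot gives the robot as it stands. The module is installed in compiled form; this text tells all that it offers.
- The arm moves only by the shell command python3 -m crank 'ROWS' [FORCE]. ROWS is JSON, one flat list of numbers, 7 for each row, row after row: the finger opening in m, from 0 to 0.094, then the shift along the tool's x, y, z in m, then the turn, a rotation vector about the tool's x, y, z in rad. A call has exactly 8 rows; each row is the pose to reach, as a shift and turn from the pose commanded when the call began, along the tool's axes at that moment; what a row does not reach only later rows make up. A row lasts 1/12 s, in which the tool goes at most 41.7 mm and 7.16 degrees, less where a joint would pass 70% of its speed; a pose out of reach is approached as far as the arm can. A call with a gripper value outside its range is refused whole. The fingers move at their own pace and stop on an object; FORCE is the grip in N (left out, the last holds). Time passes only in rows, so rows that repeat a pose let the fingers close, or fill a call up. It gives the time, the measured TCP pose, the force and the opening at its end, in the units of the state.
- robot.sense(): the state, without advancing time (a new reading comes with each control period).
- robot.grab_frame(name): name is "scene" or "top"; returns a dict with "pixels" (420x560x3 uint8, red, green, blue), "mtx" (3x3 intrinsics, pixels), "k1" (the pictures are not rectified: a ray, as slopes to the right and down, at radius r is drawn at 1 + k1 r^2 times it, then the intrinsics apply), "pose" (4x4, takes a point from camera to world coordinates). Camera axes: x right, y up, looking along -z (the intrinsics and any distortion apply to the point x, -y, -z); pixel columns grow to the right and rows downward; lengths in m; the calibration is good to about 2 mm. A picture is of the moment at which its call begins. There is no depth.
- robot.close_job(): hands the job in, once; it reports no verdict.
Trained networks look in the newest picture that a camera, given by its name, has taken for a name from the list of things; names that differ only in an ending like _2 or _b are one class to them, and where a whole thing is asked for, a point or a joint stands for the part that bears it (a point fixed in the world has none). Each returns a list of dicts, best first, with "conf" (0 to 1); they miss things now and then, are a little off and sometimes report something else, mostly with a low value. They report only what shows in the picture. A call takes as long as a camera call.
- robot.spot_in(name, camera): "xyz" ([x, y, z] in m, in world coordinates, good to about 4 mm: the middle of the surface that is visible of it).
- robot.mark_of(name, camera): "xyz" ([x, y, z] in m, in world coordinates, good to about 4 mm: a listed point, or the origin of a listed thing).
The state is a dict: "clock": time; "q": joint angles; "qd": joint speeds; "joint_torque": joint torques, N m; "ee_pos": TCP position; "tool_rot": TCP orientation; "ft_force": force on the tool from outside, world axes, zero at the start; "torque": the same for the moment, N m; "gripper_width": opening from 0.0 (shut) to 1.0 (fully open).
Only numpy, scipy, OpenCV 4.12 (cv2) and the standard library are available. Lean on these libraries where they do the work, as an engineer would, in place of code of your own. Each camera call takes 0.05 s, during which the arm holds its last target. There are 200 camera calls.

TASK

The servo drive's cover may or may not be caught: before touching the sliding catch, tug the cover up gently by its handle to learn which. If it is caught, slide the catch to release it, without forcing the cover; then lift the cover to about 50 degrees, and finish while holding it still there with the gripper so that a colleague can reach in. Leave the other things on the bench and on the drive where they stand.

Things in the scene. Friction and masses are not known exactly. Their poses are not given: they have to be found in the camera images.
- drive: grey open-topped metal case of a servo drive lying on its back, fixed to the bench, 260 (its x) x 200 (its y) x 90 mm tall. Origin under its centre; its -x end faces the robot (turned by up to 0.6 rad). The front 60 mm of its top (x -130 to -70 mm) is a fixed deck 90 mm up; the remaining 200 mm is closed by the cover.
- cover (a joint): angle of the aluminium cover, hinged along the far (+x) top edge of the drive: 0 shut, grows as its near edge rises, stop at 1.3. It falls shut when let go and weighs 0.3 to 0.6 kg. When caught, it rises only by about 0.025 rad (4 mm at the handle) and then stops hard; pulling over 30 N there would bend the catch.
- cover_handle (a point): middle of the cover's black bar handle: round bar 12 mm thick, 56 mm long along the drive's y, its axis 35 mm above the cover's top face (at drive x -40, y +30, z 130 mm when shut). It can be pinched from above, fingers closing along the drive's x, and turns between the fingers as the cover rises.
- cover_hinge (a point): middle of the hinge line, at drive x 130, y 0, z 90 mm; the line runs along the drive's y
- catch (a joint): slide of the catch in m, 0 to 0.03; grows towards the drive's +y, the releasing direction. It resists with about 2.5 N and stays where left. Where along the travel it lets the cover go differs from drive to drive (6 to 24 mm) and cannot be seen (its tongue lies under the deck); from 25 mm on the cover is always free. It starts anywhere from 0 to 26 mm.
- catch_grip (a point): centre of the catch's black thumb block, on the deck right (-y) of the handle: 26 (drive's x) x 12 (drive's y) x 28 mm tall, its top 119 mm above the bench; the point lies 11 mm below its top. At joint value 0 it stands at drive x -100, y -60 mm. It can be pinched along the drive's y, or pushed.
- capacitor: bystander, loose: small black round can, 22 mm across, 28 mm tall, standing on the drive's front deck at the end away from the catch; origin under its centre
- motor: bystander, loose: black square servo motor with a plain flange and shaft on top, 60 mm square, 142 mm tall with the shaft, standing left (+y) of the drive; origin under its centre
- meter: bystander, loose: grey handheld meter lying flat, 150 x 75 x 32 mm, right (-y) of the drive; origin under its centre
- jar: bystander, loose: white plastic jar with black cap, 52 mm across, 60 mm tall; origin under its centre
- tape: bystander, loose: black tape roll lying flat, 70 mm across, 20 mm tall; origin under its centre
- heatsink: bystander, loose: bare aluminium finned block, 60 x 50 x 30 mm; origin under its centre
- driver: bystander, loose: screwdriver lying on the bench, black handle, 160 mm long; origin under its middle

How it is judged:
On the way, in this order (a step that is already met when the one before it is completed fails the run):
1. the cover is tugged up by at least 0.012 rad while the catch still stands where it was (value of joint cover above 0.012 rad and distance of catch_grip from where it was at the start of the episode below 0.004 m), for 0.05 s.
2. the cover is lifted well open, beyond 0.6 rad (value of joint cover above 0.6 rad), for 0.2 s.
At the end, for the whole second after the job is handed in: The cover stands between 0.70 and 1.15 rad (40 to 66 degrees), still (under 0.1 rad/s), with the fingers bearing on it (over 0.8 N); every bystander within 30 mm of where it stood (value of joint cover between 0.7 and 1.15 rad and velocity of joint cover between -0.1 and 0.1 rad/s and contact force between the fingers and cover above 0.8 N and distance of each of capacitor, motor, meter, jar, tape, heatsink, driver from where it was at the start of the episode below 0.03 m); the arm keeps its last pose, push and grip.
It fails at once if the cover is wrenched against its catch (over 35 N between them) (contact force between cover and catch above 35 N).
It fails at once if a bystander is disturbed (moved over 30 mm) (distance of any of capacitor, motor, meter, jar, tape, heatsink, driver from where it was at the start of the episode above 0.03 m).
It also fails if it takes over 58 s, if anything falls off the work surface, if the arm or the gripper's body presses on something with over 40 N, if the wrist force passes 120 N, or if a joint passes its speed limit or range.

## Working session

There is one attempt and no reset: what is moved stays moved. The work goes in short steps, Python scripts to look and compute and a shell command to move; the robot and the scene stay as the last step left them, time stands still between calls to the robot, and variables do not carry over. Pictures are saved under pics/ and viewed, and the job is handed in when it is done.

```bash
mkdir -p pics
cat > h.py <<'E'
import numpy as np, cv2
from station import robot
from scipy.spatial.transform import Rotation as R
def save(c,n):
    f=robot.grab_frame(c); cv2.imwrite(f'pics/{n}.png',f['pixels'][:,:,::-1]); return f
def proj(f,p):
    T=np.linalg.inv(f['pose']); q=T[:3,:3]@np.array(p)+T[:3,3]
    s=np.array([q[0],-q[1]])/-q[2]; s=s*(1+f['k1']*(s@s)); return (f['mtx']@[s[0],s[1],1])[:2]
E
python3 - <<'E'
from h import *
np.set_printoptions(precision=4,suppress=True)
for c in ['scene','top']:
    f=save(c,c+'0'); print(c,f['pose'][:3,3],f['k1'])
    for n in ['drive','cover_handle','cover_hinge','catch_grip','capacitor','motor','meter']:
        for d in robot.mark_of(n,c)[:2]: print(n,np.round(d['xyz'],4),round(d['conf'],2),np.round(proj(f,d['xyz'])))
s=robot.sense();print(s['clock'],s['ee_pos'],s['tool_rot'],s['ft_force'],s['gripper_width'],robot.grip_depth)
E
```

```text
scene [1.0464 0.8184 0.6765] -0.07712294560253895
drive [ 0.6043  0.1855 -0.0006] 0.82 [290. 291.]
cover_handle [0.5615 0.2197 0.1342] 0.97 [316. 241.]
cover_handle [ 0.5656  0.0106 -0.0013] 0.46 [261. 247.]
cover_hinge [0.7275 0.1876 0.0935] 0.65 [238. 280.]
catch_grip [0.4975 0.1539 0.111 ] 0.54 [320. 226.]
capacitor [0.5004 0.2767 0.0906] 0.6 [356. 261.]
motor [ 0.6235  0.3709 -0.0006] 0.8 [339. 347.]
top [0.2826 0.0694 1.3743] -0.023319675054864705
drive [ 0.6007  0.1913 -0.0009] 0.88 [240. 203.]
cover_handle [0.563  0.2241 0.1284] 0.94 [224. 205.]
cover_handle [0.4927 0.3582 0.0026] 0.46 [182. 236.]
cover_hinge [ 0.5229 -0.0997 -0.0017] 0.67 [337. 231.]
cover_hinge [0.7347 0.1862 0.0895] 0.59 [242. 150.]
catch_grip [0.4969 0.1482 0.1096] 0.55 [251. 231.]
catch_grip [0.4904 0.358  0.0025] 0.23 [182. 237.]
capacitor [0.505  0.2771 0.0908] 0.57 [205. 228.]
motor [ 0.6229  0.3673 -0.0022] 0.62 [183. 194.]
meter [0.5683 0.0103 0.003 ] 0.65 [300. 215.]
0.8 [0.2726 0.5901 0.2055] [-0.      0.2147  0.9767  0.    ] [0.5521 0.3789 0.5667] 1.00039536802525 -0.0188
```

View pics/scene0.png

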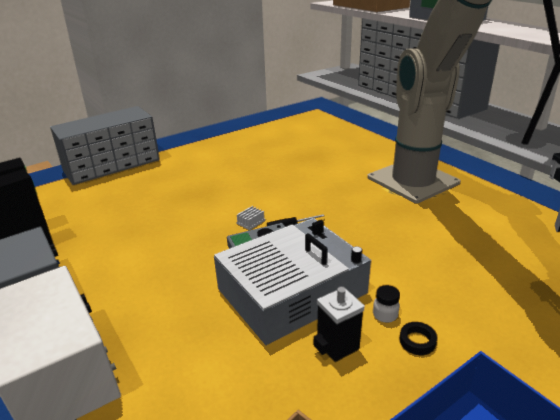

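View pics/top0.png

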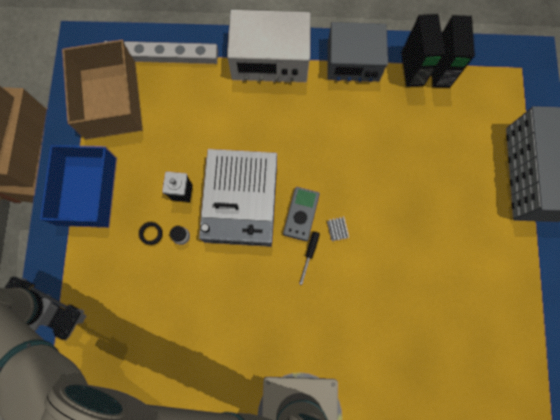

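Scene: drive at ~(290,290), handle (316,243), catch (316,228), capacitor (356,256). Top: handle (225,206), catch (252,230), capacitor (205,228); the drive is turned little. I'll measure handle, catch and yaw more finely.

Run:
```python
from h import *
f=robot.grab_frame('top');a=f['pixels'][140:255,185:300,::-1];cv2.imwrite('pics/topz.png',cv2.resize(a,None,fx=5,fy=5,interpolation=cv2.INTER_CUBIC))
f=robot.grab_frame('scene');a=f['pixels'][200:300,265:385,::-1];cv2.imwrite('pics/scenez.png',cv2.resize(a,None,fx=5,fy=5,interpolation=cv2.INTER_CUBIC))
```

```text
(no output)
```

View pics/topz.png

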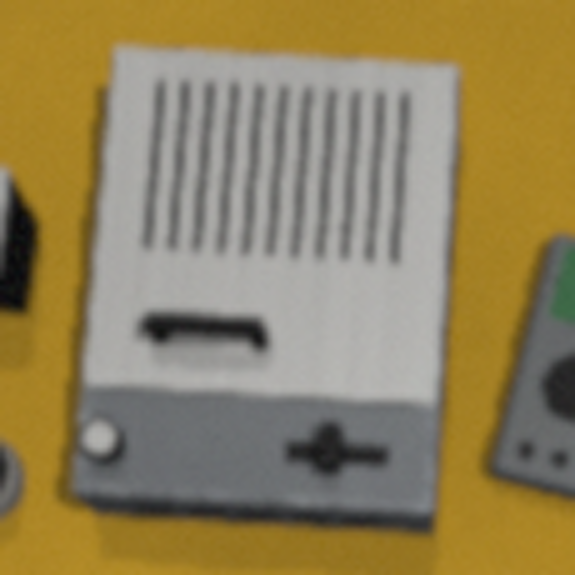

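View pics/scenez.png

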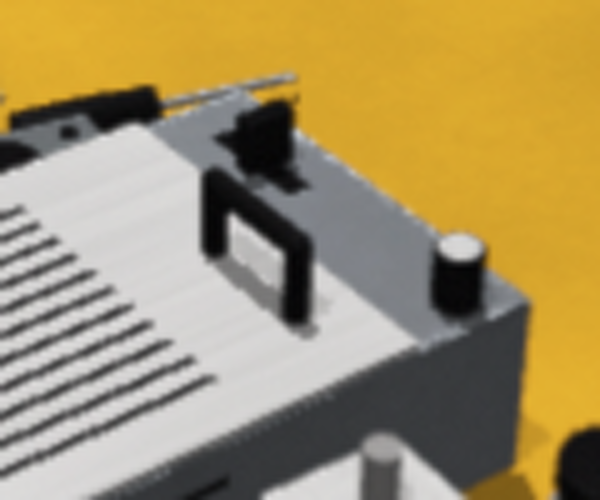

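```bash
cat >> h.py <<'E'
def ray(f,p):
    s=np.linalg.inv(f['mtx'])@[p[0],p[1],1]; s=s[:2]; u=s.copy()
    for _ in range(20): u=s/(1+f['k1']*(u@u))
    d=f['pose'][:3,:3]@[u[0],-u[1],-1]; return f['pose'][:3,3],d/np.linalg.norm(d)
def atz(f,p,z):
    o,d=ray(f,p); return o+d*(z-o[2])/d[2]
def tri(fs,ps):
    A=0;b=0
    for f,p in zip(fs,ps):
        o,d=ray(f,p);M=np.eye(3)-np.outer(d,d);A=A+M;b=b+M@o
    return np.linalg.solve(A,b)
E
python3 - <<'E'
from h import *
np.set_printoptions(precision=4,suppress=True)
t=robot.grab_frame('top');s=robot.grab_frame('scene')
zt=lambda u,v:((u+.5)/5-.5+185,(v+.5)/5-.5+140)
zs=lambda u,v:((u+.5)/5-.5+265,(v+.5)/5-.5+200)
c=[atz(t,zt(*p),.09) for p in [(115,47),(457,66),(432,515),(72,497)]]
print(np.array(c)); c=np.array(c)
m=c.mean(0);ax=(c[0]+c[1]-c[2]-c[3])/2; ay=(c[0]+c[3]-c[1]-c[2])/2
print('centre',m,'len',np.linalg.norm(ax),np.linalg.norm(ay),'yaw',np.arctan2(ax[1],ax[0]),np.arctan2(-ay[0],ay[1]))
print('handle',tri([t,s],[zt(203,322),zs(257,208)]))
print('catch top',tri([t,s],[zt(330,434),zs(270,113)]), atz(t,zt(330,434),.119))
yaw=(np.arctan2(ax[1],ax[0])+np.arctan2(-ay[0],ay[1]))/2
r=R.from_euler('z',yaw).as_matrix()
print('pred handle',m+r@[-.04,.03,.04],'catch',m+r@[-.1,-.06,.018])
H=np.mean([d[0]['xyz'] for d in [robot.mark_of('cover_handle',x) for x in ('top','scene')]],0);print(H)
st=robot.sense();Rt=R.from_quat(np.roll(st['tool_rot'],-1)).as_matrix();print(Rt,st['q'],st['clock'])
E
```

```text
[[0.7355 0.2861 0.09  ]
 [0.7303 0.088  0.09  ]
 [0.4688 0.0932 0.09  ]
 [0.4723 0.2929 0.09  ]]
centre [0.6017 0.19   0.09  ] len 0.2624125508763877 0.19896741141070018 yaw -0.022770270038339764 -0.021790821333953842
handle [0.5632 0.2211 0.1348]
catch top [0.504  0.1519 0.1219] [0.5072 0.1497 0.119 ]
pred handle [0.5624 0.2209 0.13  ] catch [0.5004 0.1323 0.108 ]
[0.5605 0.2227 0.1303]
[[-0.9078  0.4195 -0.    ]
 [ 0.4195  0.9078 -0.    ]
 [ 0.     -0.     -1.    ]] [-1.2038  0.6284  0.0385  1.5174 -0.027   0.9963 -0.02  ] 1.1
```

Two views agree: handle ≈ (0.562, 0.221, 0.131), drive yaw ≈ -0.022, catch around y≈0.15 (roughly 18 mm along). Moving over the handle, turning the jaws to close along the drive's x.

```bash
python3 -m crank '[0.06,-0.031,-0.016,0,0,0,0.087, 0.06,-0.062,-0.032,0,0,0,0.174, 0.06,-0.093,-0.048,0,0,0,0.261, 0.06,-0.124,-0.064,0,0,0,0.348, 0.06,-0.155,-0.080,0,0,0,0.435, 0.06,-0.186,-0.096,0,0,0,0.522, 0.06,-0.217,-0.112,0,0,0,0.609, 0.06,-0.248,-0.128,0,0,0,0.696]' 20
cat > go.py <<'E'
# remaining shift/turn in tool axes to a world TCP target with jaws along drive x (yaw)
import sys; from h import *
np.set_printoptions(precision=4,suppress=True)
t=np.array([float(v) for v in sys.argv[1:4]]); yaw=float(sys.argv[4]) if len(sys.argv)>4 else -0.022
s=robot.sense();Rt=R.from_quat(np.roll(s['tool_rot'],-1))
y=np.array([np.cos(yaw),np.sin(yaw),0]);z=np.array([0,0,-1.]);G=R.from_matrix(np.c_[np.cross(y,z),y,z])
print('pos',np.array(s['ee_pos']),'shift',Rt.inv().apply(t-s['ee_pos']),'turn',(Rt.inv()*G).as_rotvec(),'t',s['clock'],'F',np.array(s['ft_force']),'w',s['gripper_width'])
E
python3 go.py 0.562 0.221 0.205
```

```text
clock: 1.77
ee_pos: [0.4449, 0.3686, 0.2057]
tool_rot: [-0.0, 0.537, 0.844, 0.0]
ft_force: [-0.2, 0.6, -0.9]
gripper_width: 0.634
pos [0.4449 0.3686 0.2057] shift [-0.1833  0.0435  0.0007] turn [ 0.0004 -0.0004  0.4599] t 1.7667 F [-0.1964  0.609  -0.9338] w 0.6337424921516427
```

```bash
python3 -m crank '[0.06,-0.031,0.007,0,0,0,0.077, 0.06,-0.062,0.014,0,0,0,0.154, 0.06,-0.093,0.021,0,0,0,0.231, 0.06,-0.124,0.028,0,0,0,0.308, 0.06,-0.155,0.036,0,0,0,0.385, 0.06,-0.183,0.043,0,0,0,0.46, 0.06,-0.183,0.043,0,0,0,0.46, 0.06,-0.183,0.043,0,0,0,0.46]'
python3 go.py 0.562 0.221 0.112
python3 - <<'E'
from h import *
save('scene','s1');save('top','t1')
for c in('top','scene'):print([(np.round(d['xyz'],3),round(d['conf'],2)) for d in robot.mark_of('cover_handle',c)[:1]])
E
```

```text
clock: 2.43
ee_pos: [0.5622, 0.2209, 0.2055]
tool_rot: [0.0, 0.715, 0.7, -0.0]
ft_force: [-0.3, 0.8, -0.4]
gripper_width: 0.64
pos [0.5622 0.2209 0.2055] shift [ 0.0002 -0.0003  0.0935] turn [0.0005 0.0007 0.0007] t 2.4333 F [-0.2785  0.8194 -0.3838] w 0.6403954553114134
[(array([0.562, 0.224, 0.128]), 0.73)]
[(array([0.561, 0.217, 0.13 ]), 0.9)]
```

View pics/s1.png

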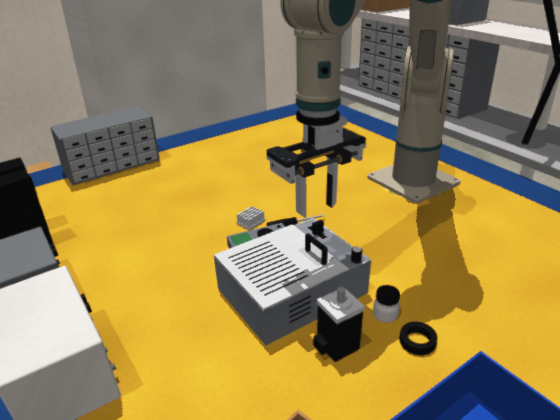

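The fingers hang above the handle (316,243), one on each side along x, with the bench otherwise unchanged. Descending, then closing.

```bash
python3 -m crank '[0.06,0,0,0.018,0,0,0, 0.06,0,0,0.036,0,0,0, 0.06,0,0,0.054,0,0,0, 0.06,0,0,0.070,0,0,0, 0.06,0,0,0.082,0,0,0, 0.06,0,0,0.090,0,0,0, 0.06,0,0,0.093,0,0,0, 0.06,0,0,0.093,0,0,0]'
python3 -m crank '[0.03,0,0,0,0,0,0, 0.02,0,0,0,0,0,0, 0.005,0,0,0,0,0,0, 0.005,0,0,0,0,0,0, 0.005,0,0,0,0,0,0, 0.005,0,0,0,0,0,0, 0.005,0,0,0,0,0,0, 0.005,0,0,0,0,0,0]' 15
python3 go.py 0.562 0.221 0.112
```

```text
clock: 3.3
ee_pos: [0.5608, 0.2231, 0.1121]
tool_rot: [-0.0, 0.713, 0.701, -0.0]
ft_force: [-0.3, -0.0, 0.3]
gripper_width: 0.642
clock: 3.97
ee_pos: [0.562, 0.2229, 0.1126]
tool_rot: [0.001, 0.713, 0.701, 0.001]
ft_force: [-0.7, 0.2, -0.9]
gripper_width: 0.119
pos [0.562  0.2229 0.1126] shift [-0.0019  0.      0.0006] turn [ 0.0018 -0.0002  0.0039] t 3.9667 F [-0.7361  0.17   -0.9219] w 0.11942121291807462
```

Run:
```python
from h import *
save('scene','s2')
```

```text
(no output)
```

View pics/s2.png

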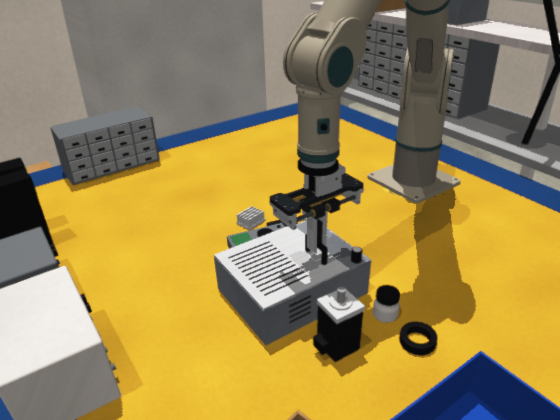

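Grip at 11 mm, so the bar is held. Gentle tug: 3 mm.

```bash
python3 -m crank '[0.005,0,0,-0.001,0,0,0, 0.005,0,0,-0.002,0,0,0, 0.005,0,0.001,-0.0025,0,0,0, 0.005,0,0.001,-0.003,0,0,0, 0.005,0,0.001,-0.003,0,0,0, 0.005,0,0.001,-0.003,0,0,0, 0.005,0,0.001,-0.003,0,0,0, 0.005,0,0.001,-0.003,0,0,0]' 20
python3 go.py 0.562 0.221 0.112
```

```text
clock: 4.68
ee_pos: [0.5627, 0.2228, 0.1155]
tool_rot: [0.0, 0.713, 0.701, 0.0]
ft_force: [5.2, 0.4, -6.0]
gripper_width: 0.123
pos [0.5627 0.2228 0.1155] shift [-0.0018 -0.0007  0.0035] turn [ 0.001  -0.0001  0.0038] t 4.6833 F [ 5.1682  0.3789 -5.9549] w 0.12279373825033776
```

Rose ~2.9 mm (≈0.017 rad); the 6 N may be weight only. A bit further in 0.5 mm steps to tell caught from free.

```bash
python3 -m crank '[0.005,0,0,-0.0005,0,0,0, 0.005,0,0,-0.001,0,0,0, 0.005,0,0,-0.0015,0,0,0, 0.005,0,0,-0.0015,0,0,0, 0.005,0,0,-0.002,0,0,0, 0.005,0,0,-0.002,0,0,0, 0.005,0,0,-0.002,0,0,0, 0.005,0,0,-0.002,0,0,0]'
python3 go.py 0.562 0.221 0.112
```

```text
clock: 5.35
ee_pos: [0.5632, 0.2228, 0.1176]
tool_rot: [0.001, 0.714, 0.701, 0.001]
ft_force: [6.2, 0.4, -6.4]
gripper_width: 0.12
pos [0.5632 0.2228 0.1176] shift [-0.0018 -0.0012  0.0056] turn [ 0.002  -0.0002  0.0038] t 5.35 F [ 6.1988  0.4279 -6.4262] w 0.12030081252343627
```

```bash
python3 -m crank '[0.005,0,0,-0.0005,0,0,0, 0.005,0,0,-0.001,0,0,0, 0.005,0,0,-0.0015,0,0,0, 0.005,0,0,-0.002,0,0,0, 0.005,0,0.0005,-0.0025,0,0,0, 0.005,0,0.0005,-0.003,0,0,0, 0.005,0,0.0005,-0.003,0,0,0, 0.005,0,0.0005,-0.003,0,0,0]'
python3 go.py 0.562 0.221 0.112
python3 - <<'E'
from h import *
f=robot.grab_frame('scene');a=f['pixels'][180:300,265:385,::-1];cv2.imwrite('pics/s3.png',cv2.resize(a,None,fx=5,fy=5,interpolation=cv2.INTER_CUBIC))
E
```

```text
clock: 6.02
ee_pos: [0.564, 0.2228, 0.1207]
tool_rot: [0.001, 0.714, 0.701, 0.001]
ft_force: [6.0, 0.6, -6.6]
gripper_width: 0.119
pos [0.564  0.2228 0.1207] shift [-0.0018 -0.002   0.0087] turn [ 0.0026 -0.0003  0.0037] t 6.0167 F [ 5.9884  0.6148 -6.5564] w 0.11899301527181841
```

View pics/s3.png

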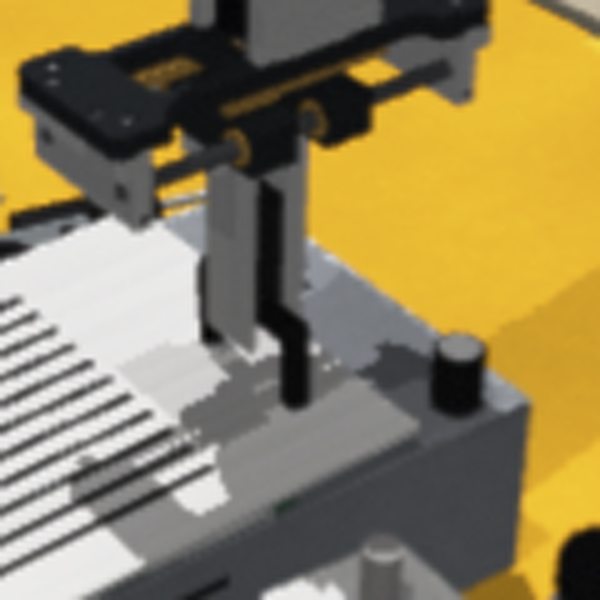

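Up 8 mm with the force steady at 6.6 N, and the front edge of the cover stands off the deck (420,425) with green board showing (285,508): the cover isn't caught. I continue along the arc, slowly at first with a force check.

```bash
python3 -m crank '[0.005,0,0.0006,-0.002,0,0,0, 0.005,0,0.0012,-0.004,0,0,0, 0.005,0,0.0018,-0.006,0,0,0, 0.005,0,0.0025,-0.0083,0,0,0, 0.005,0,0.0032,-0.0105,0,0,0, 0.005,0,0.0040,-0.0127,0,0,0, 0.005,0,0.0048,-0.0149,0,0,0, 0.005,0,0.0057,-0.0168,0,0,0]' 25
python3 go.py 0.562 0.221 0.112
python3 - <<'E'
from h import *
f=robot.grab_frame('scene');a=f['pixels'][180:300,265:385,::-1];cv2.imwrite('pics/s4.png',cv2.resize(a,None,fx=5,fy=5,interpolation=cv2.INTER_CUBIC))
p,r=.1746,np.array([.15+.231,*np.linspace(.25,.9,14)+.231])
print(np.round(np.c_[r-.231,.1621-p*np.cos(r),p*np.sin(r)-.0649],4))
E
```

```text
clock: 6.73
ee_pos: [0.5695, 0.2226, 0.1373]
tool_rot: [0.001, 0.714, 0.701, 0.001]
ft_force: [6.4, 0.4, -8.9]
gripper_width: 0.118
pos [0.5695 0.2226 0.1373] shift [-0.0017 -0.0075  0.0253] turn [ 0.002  -0.      0.0036] t 6.7333 F [ 6.4333  0.3762 -8.8549] w 0.11798402781903461
[[0.15   0.     0.    ]
 [0.25   0.0073 0.0159]
 [0.3    0.0115 0.0235]
 [0.35   0.0161 0.0309]
 [0.4    0.0211 0.0381]
 [0.45   0.0264 0.045 ]
 [0.5    0.0321 0.0517]
 [0.55   0.0381 0.058 ]
 [0.6    0.0444 0.0641]
 [0.65   0.051  0.0698]
 [0.7    0.0579 0.0752]
 [0.75   0.065  0.0802]
 [0.8    0.0724 0.0849]
 [0.85   0.08   0.0892]
 [0.9    0.0878 0.0931]]
```

View pics/s4.png

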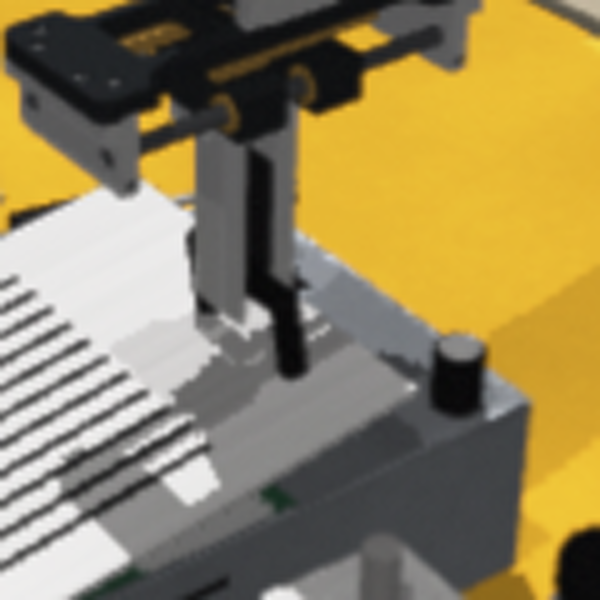

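The cover clearly is rising (edge corner now at (415,385), open gap below). It's free, so the catch needn't be touched. Lifting on to 0.5 rad.

```bash
python3 -m crank '[0.005,0,0.0035,-0.008,0,0,0, 0.005,0,0.0073,-0.0159,0,0,0, 0.005,0,0.0115,-0.0235,0,0,0, 0.005,0,0.0161,-0.0309,0,0,0, 0.005,0,0.0211,-0.0381,0,0,0, 0.005,0,0.0264,-0.045,0,0,0, 0.005,0,0.0321,-0.0517,0,0,0, 0.005,0,0.0321,-0.0517,0,0,0]' 30
python3 go.py 0.562 0.221 0.112
```

```text
clock: 7.45
ee_pos: [0.6001, 0.2219, 0.1899]
tool_rot: [-0.001, 0.714, 0.701, -0.001]
ft_force: [-0.7, -0.6, -3.9]
gripper_width: 0.115
pos [0.6001 0.2219 0.1899] shift [-0.0016 -0.038   0.078 ] turn [-0.0018  0.0001  0.0036] t 7.45 F [-0.7251 -0.6277 -3.9094] w 0.11468480073918955
```

```bash
python3 -m crank '[0.005,0,0.006,-0.0063,0,0,0, 0.005,0,0.0123,-0.0124,0,0,0, 0.005,0,0.0189,-0.0181,0,0,0, 0.005,0,0.0258,-0.0235,0,0,0, 0.005,0,0.0329,-0.0285,0,0,0, 0.005,0,0.0403,-0.0332,0,0,0, 0.005,0,0.0479,-0.0375,0,0,0, 0.005,0,0.0525,-0.04,0,0,0]'
python3 -m crank '[0.005,0,0,0,0,0,0, 0.005,0,0,0,0,0,0, 0.005,0,0,0,0,0,0, 0.005,0,0,0,0,0,0, 0.005,0,0,0,0,0,0, 0.005,0,0,0,0,0,0, 0.005,0,0,0,0,0,0, 0.005,0,0,0,0,0,0]'
python3 go.py 0.562 0.221 0.112
python3 - <<'E'
from h import *
f=save('scene','s5')
save('top','t5')
for c in('scene','top'):
  for n in('cover_handle','catch_grip','capacitor','motor'):print(c,n,[(np.round(d['xyz'],3),round(d['conf'],2)) for d in robot.mark_of(n,c)[:1]])
E
```

```text
clock: 8.12
ee_pos: [0.6513, 0.2206, 0.2316]
tool_rot: [-0.001, 0.713, 0.701, -0.002]
ft_force: [-7.1, -2.4, 5.3]
gripper_width: 0.12
clock: 8.78
ee_pos: [0.6513, 0.2206, 0.2315]
tool_rot: [-0.001, 0.713, 0.701, -0.001]
ft_force: [-7.1, -2.7, 7.9]
gripper_width: 0.116
pos [0.6513 0.2206 0.2315] shift [-0.0012 -0.0889  0.1198] turn [-0.0032  0.0002  0.0039] t 8.7833 F [-7.0505 -2.707   7.9466] w 0.11637125404410215
scene cover_handle [(array([0.648, 0.214, 0.244]), 0.67)]
scene catch_grip [(array([0.5  , 0.153, 0.11 ]), 0.57)]
scene capacitor [(array([0.498, 0.277, 0.092]), 0.68)]
scene motor [(array([ 0.623,  0.37 , -0.003]), 0.69)]
top cover_handle [(array([0.654, 0.225, 0.244]), 0.84)]
top catch_grip [(array([0.499, 0.15 , 0.106]), 0.47)]
top capacitor []
top motor [(array([ 0.625,  0.369, -0.001]), 0.7)]
```

View pics/s5.png

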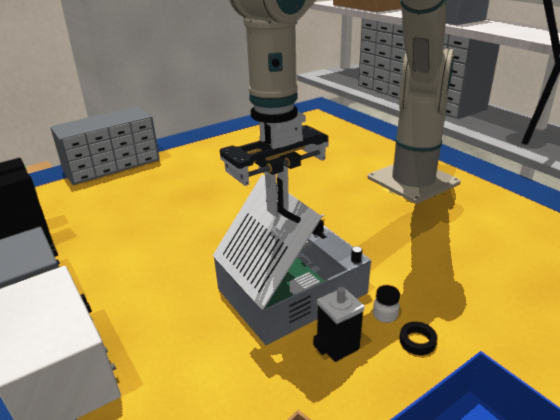

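View pics/t5.png

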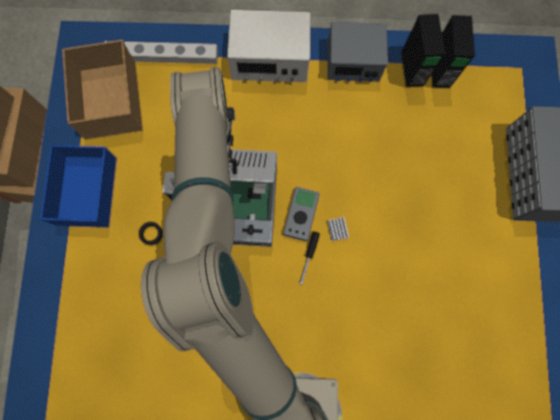

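Cover stands open at ~0.9 rad (handle in fingers at (288,215)), steady over the hold; catch, capacitor and motor unmoved. Handing in.

```bash
python3 -c "
from station import robot
print(robot.close_job())"
```

```text
the job is handed in; nothing more can be done
None
```

I pinched the handle and tugged the cover up gently. It rose past the 4 mm catch limit with only about 6 N of pull, and the pictures showed the gap opening, so it was not caught. I left the catch alone, lifted the cover along its arc and handed the job in at about 9 s, with the gripper (30 N grip) still holding it.

**Last checks:**
- **Cover angle:** from the tool position I get 0.87 to 0.93 rad (50 to 53°), depending on which coordinate I use. The handle marks from both cameras agree with that position to within about 7 mm.
- **Stillness:** the tool did not move (0.1 mm at most) over a 0.67 s hold.
- **Grip:** the fingers are at about 11 mm on the 12 mm bar. The wrist reads about 11 N, probably because the lift was a millimetre or so off the true arc.
- **Catch, capacitor and motor:** these read within the networks' error of their first readings. The capacitor was confirmed only by the scene camera, because the arm hid it from above.
- **Other bystanders:** the meter, jar, tape, heatsink and driver looked unmoved in the pictures. I did not measure them, and the arm hid the jar from above.

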